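Tilt a circuit board up to the inspection camera and hold it

TASK

Pick the green circuit board off the blue mat and lay it flat on the middle of the lowered tilting plate, with all of it on the plate, and let it go. Then take the orange grip bar, swing the plate up until it lines up with the red angle marker, and finish while still holding it there at rest with the gripper: it falls back if let go, and the board must stay on it. Do not shift the red marker or disturb the red board, the screwdriver or the jar.

Things in the scene. Friction and masses are not known exactly. Their poses are not given: they have to be found in the camera images.
- board: green circuit board with a round black patch and small dark chips, a stiff plate 60 x 44 x 6 mm (its x, y, z), chips stand up to 1.5 mm above that; about 35 g, loose, lying chips up on the mat (mat top at z = 3 mm) left or right of the stage. Origin: centre of the underside; x along its 60 mm, z up. Pinch it across its 44 mm sides
- stage: tilting inspection stage fixed to the bench: dark foot 150 x 150 mm, standing on the mat (origin under it at z = 3 mm), a bare aluminium plate on top. Its x points from the orange bar towards the hinge (away from the robot, turned by up to 0.3 rad), z up. The hinge axis runs along its y at x = +60 mm, 33 mm above its origin; an aluminium quadrant of radius 78 mm, reaching 100 mm above the mat, stands at y = +66 mm, the red marker just outside it at y = 70 to 76 mm
- plate_center (a point): centre of the top face of the tilting plate, 65 mm from the hinge axis. The plate is 120 mm (along its x) by 110 mm (along its y), 6 mm thick; its top is 39 mm above the bench when lowered. A black ledge 6 mm wide and 9 mm high runs along y on the plate at the hinge side: its face is at x = +53 mm from this point and stops the board from sliding off when tilted. x points to the hinge, z out of the top face
- grip_bar (a point): middle of the orange grip bar, a round bar 10 mm thick along the stage's y, fixed to the plate 165 mm from the hinge axis, at the plate's mid-thickness (z = 36 mm above the bench when lowered, free space below it down to the mat). Between its two side arms 82 mm of the bar are free; 35 mm of free gap lie between bar and plate edge. Pinch it at its middle from above, fingers in front of and behind the bar; it can turn in the grip as the plate swings
- plate_hinge (a point): point on the hinge axis in the middle of the plate's width, 36 mm above the bench; fixed
- tilt_plate (a joint): angle of the tilting plate: 0 = lowered and level, grows as the bar edge swings up and away from the robot, up to 1.3 rad. Free hinge: plate and bar weigh about 0.4 kg and fall back to 0 when let go
- marker (a joint): angle of the red marker arm on the same hinge axis, same zero and direction as the plate: the plate lines up with the marker when both angles are equal. Set stiffly somewhere between 0.42 and 0.72 rad; must not be shifted
- marker_tip (a point): outer end of the red marker arm (95 mm from the hinge axis, at the stage's left, +y, side); its x points along the arm to the hinge axis. A white stripe 85 mm long on the plate's +y edge is the plate's pointer
- red_board: red circuit board with a round white patch, 60 x 44 x 6 mm, loose, on the mat on the other side of the stage; leave it alone
- screwdriver: screwdriver, 170 mm long, lying on the mat beyond the work on the right (-y); leave it alone
- jar: small amber jar with white lid, 52 mm wide, 55 mm high, on the mat beyond the work on the left (+y); leave it alone
There are look-alikes about, which are no part of the job. Of the things that look like the board, take the one that is nearest to the robot's base at the start.

How it is judged (in metres and radians):
On the way:
1. the green board lies flat, wholly on the lowered plate, and is let go (x of board in the frame of plate_center between -0.03 and 0.032 m and y of board in the frame of plate_center between -0.033 and 0.033 m and z of board in the frame of plate_center between -0.004 and 0.005 m and angle between the z axis of board and the z axis of plate_center, either way round below 0.1 rad and contact force between the fingers and board below 0.1 N and value of joint tilt_plate below 0.05 rad and linear speed of board below 0.02 m/s), for 0.2 s.
At the end, for the whole second after the job is handed in: The fingers hold the tilting plate (over 1 N), still (under 0.05 rad/s), within 0.07 rad (4 degrees) of the red marker's angle; the green board lies flat and still on it, untouched by the fingers, its centre within about 33 mm of the plate's centre along both edges (angle between the x axis of plate_center and the x axis of marker_tip, either way round below 0.07 rad and velocity of joint tilt_plate between -0.05 and 0.05 rad/s and contact force between the fingers and tilt_plate above 1 N and contact force between the fingers and board below 0.1 N and x of board in the frame of plate_center between -0.034 and 0.036 m and y of board in the frame of plate_center between -0.033 and 0.033 m and z of board in the frame of plate_center between -0.004 and 0.005 m and angle between the z axis of board and the z axis of plate_center, either way round below 0.1 rad and linear speed of board below 0.03 m/s); the arm keeps its last pose, push and grip.
It fails at once if the red marker is shifted by more than 5 mm (distance of marker_tip from where it was at the start of the episode above 0.005 m).
It fails at once if the red board is moved by more than 20 mm (distance of red_board from where it was at the start of the episode above 0.02 m).
It fails at once if the screwdriver is moved by more than 20 mm (distance of screwdriver from where it was at the start of the episode above 0.02 m).
It fails at once if the jar is moved by more than 20 mm (distance of jar from where it was at the start of the episode above 0.02 m).
It also fails if it takes over 53 s, if anything falls off the work surface, if the arm or the gripper's body presses on something with over 40 N, if the wrist force passes 120 N, or if a joint passes its speed limit or range.

ROBOT

A 6-joint arm with a two-finger parallel gripper is mounted at the origin on the work surface. World frame = base frame: x ahead of the robot, y to its left, z up, the work surface at z = 0. Lengths are in mm, angles in degrees, forces in N, time in s.
With the tool pointing down it reaches from about 250 to 725 mm from the base axis. Payload 9.7 kg.
Tool frame: the origin (TCP) lies midway between the tips of the shut fingers; the grasp point (between the pads) lies 19 mm behind it (bot.grip_point_offset is the distance from the TCP to the grasp point, in mm); z points along the fingers, y is the line along which they close (so a half turn about z gives the same grasp; the last joint's range is limited). The gripper opens to 85 mm and grips with 20 to 120 N. Pads are 22 mm wide; open, the fingers measure 114 mm over their backs; the gripper's body (76 mm by 85 mm) begins 54 mm behind the grasp point. The pads swing forward as they close: fully open they stand 13 mm farther back than shut.
Start: joints at [-77.12, 4.979, 10.078, 95.1, 0, 90], TCP at [122.599, -536.159, 231.284] pointing down, gripper open.
Joint ranges: [-179.16, 179.16], [-48.56, 103.87], [-65.8, 70.77], [-126.05, 130.52], [-82.76, 87.17], [-180, 180]. Speed limits (degrees/s): [127.2, 127.2, 147.25, 180, 180, 180].

INTERFACE

Orientations are given as [roll, pitch, yaw] about the fixed x, y, z axes, in that order (R = Rz(yaw) Ry(pitch) Rx(roll)).
In Python, from station import bot, read_camera, camera_params gives the robot as it stands. The module is installed in compiled form; this text tells all that it offers.
- The arm moves only by the shell command python3 -m creep 'ROWS' [OPENING] [FORCE]. ROWS is JSON, a list that holds one entry, the list of rows, each a list of 6 numbers: the shift along the world's x, y, z in units of 0.2 m (1.0 is 0.2 m), then the turn, a rotation vector about the world's x, y, z in units of 180 degrees (1.0 is 180 degrees). In form: [[[dx, dy, dz, ax, ay, az], ...]]. A call has 1 to 8 rows; each row is the pose to reach, as a shift and turn from the pose commanded when the call began, turning the shorter way round; what a row does not reach only later rows make up. A row lasts 1/12 s, in which the tool goes at most 41.7 mm and 7.16 degrees, less where a joint would pass 70% of its speed; a pose out of reach is approached as far as the arm can. A call with a number of a shift or a turn outside -1 to 1 is refused whole. A call with a gripper value outside its range is refused whole. OPENING is the closure, from 0 (fully open) to 1 (shut), set as the call begins (- or left out, the last holds). The fingers move at their own pace and stop on an object; FORCE is the grip in N (left out, the last holds). Time passes only in rows, so rows that repeat a pose let the fingers close. It gives the time, the measured TCP pose, the force, the opening and the grip force at its end, in the units of the state.
- bot.read_state(): the state, without advancing time (a new reading comes with each control period).
- read_camera(name): name is "scene" or "top" or "wrist"; returns (picture, depth): 384x512x3 uint8, red, green, blue; 384x512 float32, mm along the optical axis (not along the pixel's ray), 0 where there is no reading.
- camera_params(name): a dict with "fx", "fy", "cx", "cy" (pixels), "pose" (4x4, takes a point from camera to world coordinates). Camera axes: x right, y up, looking along -z (the intrinsics and any distortion apply to the point x, -y, -z); pixel columns grow to the right and rows downward; lengths in mm; the calibration is good to about 2 mm. A picture is of the moment at which its call begins: read the wrist's pose just before it. camera_params takes no time and is no camera call; for the wrist camera it gives the pose at the moment of the call.
- bot.job_done(): hands the job in; it is judged then, once.
The state is a dict: "clock": time; "joints": joint angles; "qd": joint speeds; "joint_efforts": joint torques, N m; "tcp_pos": TCP position; "ee_rot": TCP orientation; "wrist_force": force on the tool from outside, world axes, zero at the start; "moment": the same for the moment, N m; "opening": finger opening in mm; "finger_force": force on a finger pad.
Only numpy, scipy, OpenCV 4.12 (cv2) and the standard library are available. Lean on these libraries where they do the work, as an engineer would, in place of code of your own. Each camera call takes 0.05 s, during which the arm holds its last target. There are 200 camera calls.

## Working session

There is one attempt and no reset: what is moved stays moved. The work goes in short steps, Python scripts to look and compute and a shell command to move; the robot and the scene stay as the last step left them, time stands still between calls to the robot, and variables do not carry over. Pictures are saved under pics/ and viewed, at most 10 in all, crops included, and the job is handed in when it is done.

```bash
mkdir -p pics; cat > h.py <<'E'
import numpy as np, cv2
from station import bot, read_camera, camera_params
def grab(n,name):
    p=camera_params(n); im,d=read_camera(n)
    cv2.imwrite(f'pics/{name}.png',im[:,:,::-1]); np.savez(f'pics/{name}.npz',im=im,d=d,pose=p['pose'],k=[p['fx'],p['fy'],p['cx'],p['cy']]); return p
def world(name):
    z=np.load(f'pics/{name}.npz'); d=z['d'].astype(float); fx,fy,cx,cy=z['k']
    v,u=np.mgrid[:d.shape[0],:d.shape[1]]
    P=np.stack([(u-cx)/fx*d,-(v-cy)/fy*d,-d,np.ones_like(d)],-1)@np.array(z['pose']).T
    P=P[...,:3]; P[d==0]=np.nan
    return z['im'],P
E
python3 - <<'E'
from h import *
for n in('top','scene'):
    p=grab(n,n+'1'); print({k:np.round(v,2).tolist() if not isinstance(v,str) else v for k,v in p.items()})
a=cv2.imread('pics/top1.png');cv2.imwrite('pics/top1b.png',cv2.resize(a,(800,600)))
print(bot.read_state())
E
```

```text
{'fx': 432.57, 'fy': 432.57, 'cx': 253.53, 'cy': 190.17, 'pose': [[-0.02, 0.98, -0.19, 369.12], [-1.0, -0.01, 0.03, 57.77], [0.03, 0.19, 0.98, 1080.24], [0.0, 0.0, 0.0, 1.0]]}
{'fx': 392.32, 'fy': 392.32, 'cx': 257.26, 'cy': 194.17, 'pose': [[-0.14, -0.61, 0.78, 1404.81], [0.99, -0.1, 0.1, 143.78], [0.02, 0.78, 0.62, 716.68], [0.0, 0.0, 0.0, 1.0]]}
{'clock': 0.1, 'joints': array([-7.71198480e+01,  5.00860168e+00,  1.00386373e+01,  9.50997799e+01,
       -4.00505710e-04,  9.00019743e+01]), 'qd': array([ 0.03427871, -0.16705824,  0.06228086,  0.04946367, -0.14159869,
        0.01530542]), 'joint_efforts': array([ 8.87504120e-04, -5.21558619e+01,  4.65655267e+01,  1.58538896e-02,
       -1.49598759e-05,  5.84231032e-06]), 'tcp_pos': array([ 122.55336161, -535.95810013,  230.64450724]), 'ee_rot': array([-1.79930256e+02,  4.02908657e-04,  1.28781782e+01]), 'wrist_force': array([0.21968792, 0.20606603, 0.03778212]), 'moment': array([ 0.01230707,  0.01080147, -0.00246346]), 'finger_force': 0.0, 'opening': 85.46540202214703}
```

View pics/top1b.png

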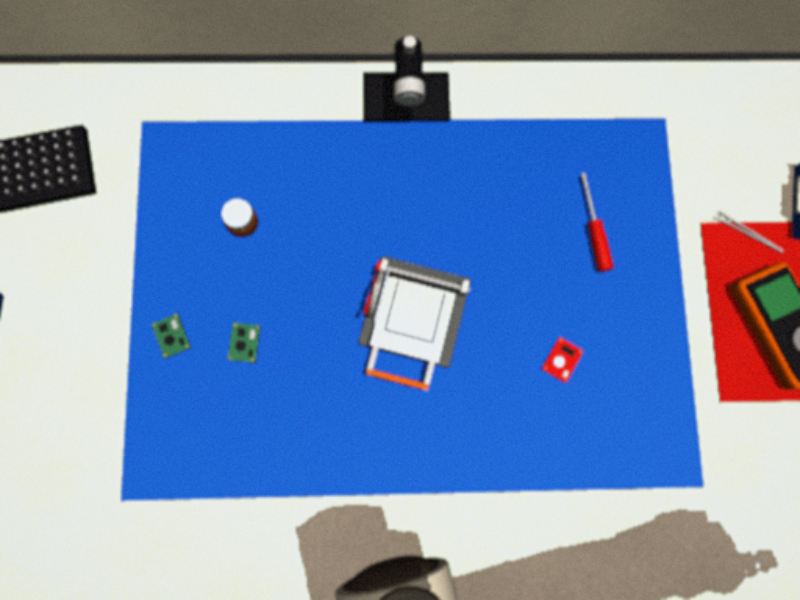

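View pics/scene1.png

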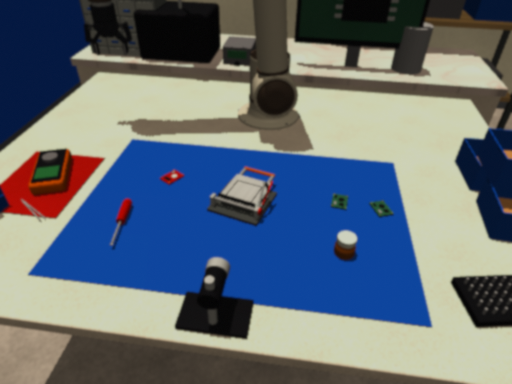

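The top view (800x600) shows two green boards at about (243,342) and (170,335), both left of the stage. The stage is at (415,320), with its orange bar at (398,380) and the red marker at (368,292). The red board is at (562,360), the jar at (238,215) and the screwdriver at (597,225). Next I measure them.

```bash
cat > m.py <<'E'
from h import *
im,P=world('top1'); hsv=cv2.cvtColor(im,cv2.COLOR_RGB2HSV); H,S,V=[hsv[...,i].astype(int) for i in range(3)]
def blobs(mask,nm,box,amin=15):
    n,l,st,c=cv2.connectedComponentsWithStats(mask.astype(np.uint8))
    for i in range(1,n):
        if st[i,4]<amin: continue
        q=P[l==i]; q=q[np.isfinite(q[:,0])]
        if not len(q) or not(box[0]<c[i][0]<box[1] and box[2]<c[i][1]<box[3]): continue
        r=cv2.minAreaRect(q[:,:2].astype(np.float32))
        print(nm,'px',c[i].round(),st[i,4],'mean',q.mean(0).round(1),'rect',np.round(r[0],1),np.round(r[1],1),round(r[2],1),'zmed',np.median(q[:,2]).round(1), 'r',np.hypot(*q.mean(0)[:2]).round())
bx=(80,440,80,320)
cl=lambda m:cv2.morphologyEx(m.astype(np.uint8),cv2.MORPH_CLOSE,np.ones((5,5)))
notblue=~((H>100)&(H<125)&(S>120))
blobs(notblue&(P[...,2]<200),'obj',bx)
blobs(cl((H>40)&(H<95)&(S>60)),'green',bx)
blobs((H>=4)&(H<18)&(S>140)&(V>120),'orange',bx,8)
blobs(((H<4)|(H>172))&(S>140)&(V>80),'red',bx,8)
blobs((S<70)&(V>170)&(P[...,2]>25),'white',bx)
E
python3 m.py
python3 -c "
import cv2
a=cv2.imread('pics/top1.png')[150:260,215:315];cv2.imwrite('pics/c1.png',cv2.resize(a,None,fx=5.4,fy=5.4,interpolation=cv2.INTER_CUBIC))"
```

```text
obj px [252. 185.] 110664 mean [677.   16.  -98.9] rect [762.  -44.2] [1322.5 2293.5] 0.1 zmed -0.2 r 677.0
obj px [382. 150.] 462 mean [ 674.3 -309.3   21.9] rect [ 701.7 -311.1] [175.3  34.7] 8.1 zmed 24.3 r 742.0
obj px [153. 138.] 425 mean [703.3 270.5  46.7] rect [715.1 278.8] [75.1 51.5] 27.5 zmed 56.0 r 753.0
obj px [264. 202.] 3891 mean [541.1  -1.1  33.8] rect [532.6   2.7] [158.2 194.5] 74.2 zmed 38.5 r 541.0
obj px [109. 215.] 421 mean [520.5 381.4   8.8] rect [520.8 381.6] [60.3 43.4] 22.7 zmed 8.8 r 645.0
obj px [156. 219.] 415 mean [507.5 266.1   8.9] rect [507.8 266. ] [42.9 59.3] 83.4 zmed 8.9 r 573.0
obj px [360. 230.] 478 mean [ 471.9 -240.9    9.1] rect [ 472.4 -242.5] [48.  64.8] 56.8 zmed 9.4 r 530.0
green px [109. 215.] 392 mean [520.5 380.9   8.8] rect [520.6 381.4] [59.8 43. ] 22.7 zmed 8.9 r 645.0
green px [156. 219.] 389 mean [507.9 265.8   8.9] rect [508.2 265.8] [42.4 58.2] 83.1 zmed 9.0 r 573.0
orange px [254. 242.] 108 mean [443.5  25.4  40.6] rect [443.4  25. ] [94.   6.5] 74.5 zmed 40.5 r 444.0
red px [384. 157.] 271 mean [ 654.6 -310.2   26.8] rect [ 
[... 188 characters left out ...]
  70.9] rect [556.  68.] [ 4.1 32.5] 74.5 zmed 73.6 r 558.0
red px [360. 230.] 280 mean [ 472.3 -241.     9.6] rect [ 471.8 -240.3] [41.2 57.7] 57.2 zmed 9.7 r 530.0
white px [151. 136.] 261 mean [705.9 272.4  57.6] rect [706.2 272.5] [44.  44.3] 65.9 zmed 57.6 r 757.0
white px [264. 175.] 108 mean [607.6  -3.   41.5] rect [608.1 -14.4] [126.3  17.2] 76.3 zmed 40.7 r 608.0
white px [263. 205.] 2197 mean [5.332e+02 5.000e-01 3.910e+01] rect [519.4   5.1] [112.6 149.3] 74.1 zmed 39.1 r 533.0
white px [240. 186.] 27 mean [574.   55.5  81.4] rect [575.9  55. ] [ 4.4 33.1] 72.3 zmed 94.3 r 577.0
white px [297. 183.] 32 mean [585.4 -84.3  45.4] rect [585.9 -83.6] [16.2 12.7] 12.9 zmed 45.4 r 591.0
```

View pics/c1.png

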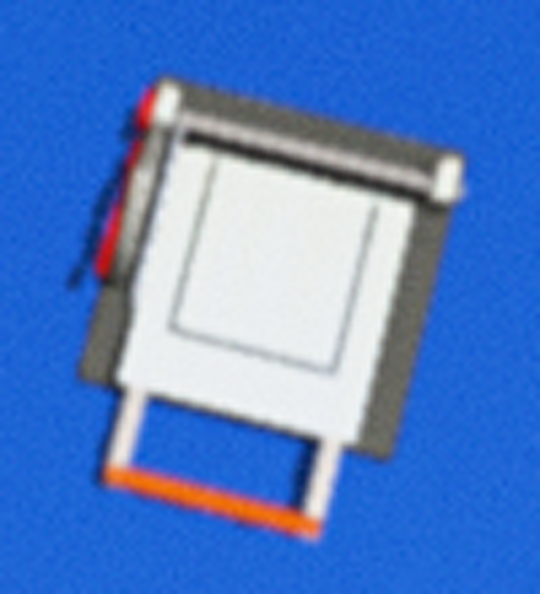

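The crop shows the bar at the lower left, the red marker arm along the left quadrant at (120,210), and the plate in line with the bar. Taking the nearer board (r = 573 mm) at (507.8, 266), long axis at -6.6°. The stage's x is at -15.5° and plate_center is at about (539.8, -1). Moving above the board.

```bash
python3 -m creep '[[[0.48,1,0,0,0,-0.04],[0.48,1,0,0,0,-0.04],[0.48,1,0,0,0,-0.04],[0.48,1,0,0,0,-0.04],[0.48,1,0,0,0,-0.04],[0.48,1,0,0,0,-0.04]]]' 0
python3 -c "from station import bot;print(bot.read_state()['joints'])"
python3 -m creep '[[[0.48,1,0,0,0,-0.04],[0.48,1,0,0,0,-0.04],[0.48,1,0,0,0,-0.04],[0.48,1,0,0,0,-0.04],[0.48,1,0,0,0,-0.04],[0.48,1,0,0,0,-0.04]]]'
python3 - <<'E'
from h import *
e=np.deg2rad(-15.5); ex=np.array([np.cos(e),np.sin(e)]); ey=np.array([-ex[1],ex[0]]); h=np.array([539.8,-1])+65*ex
im,P=world('top1'); hsv=cv2.cvtColor(im,cv2.COLOR_RGB2HSV).astype(int)
u=-(P[...,:2]-h)@ex; y=(P[...,:2]-h)@ey; z=P[...,2]-36
red=((hsv[...,0]<6)|(hsv[...,0]>170))&(hsv[...,1]>120)&(hsv[...,2]>60)&(u>-30)&(u<120)&(y>50)&(y<95)
for a,b,c in sorted(zip(u[red],y[red],z[red])): print(np.round([a,b,c,np.arctan2(c,a)],2))
E
```

```text
clock: 0.6
tcp_pos: [219.5, -332.5, 231.6]
ee_rot: [-180.0, -0.0, 5.8]
wrist_force: [-1.1, -0.4, 0.2]
opening: 85.1
finger_force: 0.0
[-5.66011213e+01 -1.55540700e+01 -8.88050088e+00  9.66807831e+01
  4.91149890e-02  1.17620478e+02]
clock: 1.1
tcp_pos: [315.3, -133.0, 231.3]
ee_rot: [-180.0, -0.0, -1.4]
wrist_force: [-0.2, -1.2, 0.0]
opening: 85.1
finger_force: 0.0
[-6.64 71.06  9.79  2.17]
[-4.42 70.48  8.86  2.03]
[-4.14 72.95  7.4   2.08]
[-1.27 72.2   9.15  1.71]
[-0.89 74.64  8.13  1.68]
[ 1.09 71.58  8.8   1.45]
[ 1.44 74.03  7.6   1.38]
[ 3.99 70.83 10.72  1.21]
[ 4.19 73.32  8.92  1.13]
[ 5.58 70.41  7.05  0.9 ]
[ 6.49 72.71  8.31  0.91]
[ 7.97 69.78  6.83  0.71]
[ 8.44 72.2   6.15  0.63]
[20.74 71.51 14.89  0.62]
[22.79 70.98 13.22  0.53]
[25.52 70.26 14.68  0.52]
[26.45 72.52 16.15  0.55]
[28.68 71.94 15.32  0.49]
[37.9  71.99 22.18  0.53]
[51.58 70.83 28.32  0.5 ]
[54.19 70.13 29.67  0.5 ]
[56.44 69.54 29.1   0.48]
[57.89 71.57 33.66  0.53]
[ 59.43  71.81 -24.75  -0.39]
[60.06 71.01 32.74  0.5 ]
[62.47 70.37 33.12  0.49]
[ 64.59  78.41 -34.72  -0.49]
[65.06 69.67 34.51  0.49]
[65.77 71.93 35.12  0.49]
[67.97 68.87 37.77  0.51]
[68.16 71.29 35.45  0.48]
[ 70.31  71.5  -22.32  -0.31]
[70.86 70.55 37.6   0.49]
[71.48 72.83 37.72  0.49]
[ 72.17  71.05 -25.95  -0.35]
[73.33 69.89 38.48  0.48]
[73.63 72.28 36.72  0.46]
[76.36 69.03 42.69  0.51]
[76.77 71.37 41.64  0.5 ]
[77.81 68.72 37.56  0.45]
[79.12 70.74 41.87  0.49]
[80.22 72.82 44.94  0.51]
[81.78 70.   44.03  0.49]
[82.26 72.31 43.37  0.49]
[84.04 69.41 43.78  0.48]
[85.78 69.   40.28  0.44]
```

```bash
python3 -m creep '[[[0.32,0.665,0,0,0,0.318],[0.32,0.665,0,0,0,0.318],[0.32,0.665,0,0,0,0.318],[0.32,0.665,0,0,0,0.318],[0.32,0.665,0,0,0,0.318],[0.32,0.665,0,0,0,0.318],[0.32,0.665,0,0,0,0.318],[0.32,0.665,0,0,0,0.318]]]' | head -3
python3 -m creep '[[[0.32,0.665,0,0,0,0.318],[0.32,0.665,0,0,0,0.318],[0.32,0.665,0,0,0,0.318],[0.32,0.665,0,0,0,0.318],[0.32,0.665,0,0,0,0.318],[0.32,0.665,0,0,0,0.318],[0.32,0.665,0,0,0,0.318],[0.32,0.665,0,0,0,0.318]]]' | head -3
python3 -m creep '[[[0.32,0.665,-0.6,0,0,0.318],[0.32,0.665,-0.6,0,0,0.318],[0.32,0.665,-0.6,0,0,0.318],[0.32,0.665,-0.6,0,0,0.318],[0.32,0.665,-0.6,0,0,0.318],[0.32,0.665,-0.6,0,0,0.318],[0.32,0.665,-0.6,0,0,0.318],[0.32,0.665,-0.6,0,0,0.318]]]' 0.3
python3 -c "
from h import *
print(bot.read_state()['joints']);grab('wrist','w1')"
```

```text
clock: 1.77
tcp_pos: [378.5, -2.8, 231.0]
ee_rot: [-180.0, 0.0, 56.1]
clock: 2.43
tcp_pos: [442.5, 130.1, 230.8]
ee_rot: [-179.9, -0.0, 113.3]
clock: 3.1
tcp_pos: [506.1, 263.1, 110.0]
ee_rot: [-179.9, -0.1, 170.6]
wrist_force: [-0.4, -0.3, -0.5]
opening: 59.9
finger_force: 0.0
[ 2.74673830e+01  7.20516001e+00 -9.07532234e-01  8.20149520e+01
 -1.30619518e-03  3.68668606e+01]
```

View pics/w1.png

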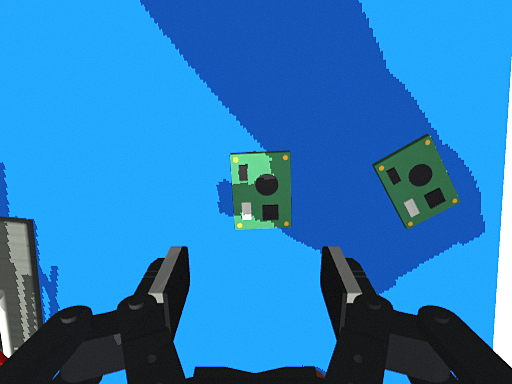

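The wrist view shows the target board at (262,190), long side vertical in the picture. The second board is at (417,182), and the finger tips are at (178,250) and (335,250). Next: the wrist measurement of the board and the fingertips.

```bash
python3 - <<'E'
from h import *
im,P=world('w1'); hsv=cv2.cvtColor(im,cv2.COLOR_RGB2HSV).astype(int)
m=(P[...,2]>7)&(P[...,2]<14); m[:,:200]=0;m[:,320:]=0;m[140:245]&=True;m[:140]=0;m[245:]=0
n,l,st,c=cv2.connectedComponentsWithStats(m.astype(np.uint8)); i=1+st[1:,4].argmax(); q=P[l==i]
r=cv2.minAreaRect(q[:,:2].astype(np.float32)); print(st[i],c[i],q.mean(0),r,np.median(q[:,2]))
print('mat',np.nanmedian(P[250:300,220:300,2]))
f=(P[...,2]>60)&(P[...,2]<250)
T=bot.read_state()['tcp_pos']
for s in (slice(0,256),slice(256,512)):
    q=P[:,s][f[:,s]]; print('min z',np.percentile(q[:,2],[0.5,2,5]), 'tcp',T.round(1)); t=q[q[:,2]<np.percentile(q[:,2],3)]; print(t.min(0).round(1),t.max(0).round(1))
E
```

```text
[ 230  151   61   79 4471] [261.09438604 189.8924178 ] [507.68738921 268.41147852   9.49224268] ((509.0048828125, 268.1224365234375), (43.82166290283203, 60.60413360595703), 82.83527374267578) 9.430175917400277
mat 3.27158575094262
min z [119.24311437 124.56205637 132.00928794] tcp [506.3 263.  110.4]
[489.4 222.1 115.1] [512.4 236.6 127.2]
min z [119.1170447  124.33760821 131.86115398] tcp [506.3 263.  110.4]
[499.9 291.6 115. ] [522.5 308.1 127. ]
```

```bash
python3 -m creep '[[[0.0105,0.0225,-0.2,0,0,0.013],[0.0105,0.0225,-0.4,0,0,0.013],[0.0105,0.0225,-0.48,0,0,0.013],[0.0105,0.0225,-0.51,0,0,0.013],[0.0105,0.0225,-0.53,0,0,0.013],[0.0105,0.0225,-0.546,0,0,0.013],[0.0105,0.0225,-0.546,0,0,0.013]]]'
python3 -m creep '[[[0,0,0,0,0,0],[0,0,0,0,0,0],[0,0,0,0,0,0],[0,0,0,0,0,0],[0,0,0,0,0,0],[0,0,0,0,0,0]]]' 0.7 25
```

```text
clock: 3.73
tcp_pos: [509.4, 267.6, 3.1]
ee_rot: [179.9, 0.1, 172.5]
wrist_force: [-0.4, -0.1, -1.2]
opening: 60.0
finger_force: 0.0
clock: 4.23
tcp_pos: [509.5, 267.7, 3.8]
ee_rot: [179.9, 0.1, 172.5]
wrist_force: [-1.9, -1.2, 5.8]
opening: 42.9
finger_force: 25.5
```

```bash
python3 -m creep '[[[0,0,0.05,0,0,0],[0,0,0.15,0,0,0],[0,0,0.35,0,0,0],[0,0,0.55,0,0,0],[0,0,0.7,0,0,0],[0,0,0.7,0,0,0]]]' 0.7 40
python3 -c "
from h import *
grab('wrist','w2')"
```

```text
clock: 4.73
tcp_pos: [510.9, 268.5, 150.5]
ee_rot: [179.6, 0.5, 172.5]
wrist_force: [1.0, 1.2, 0.0]
opening: 42.0
finger_force: 40.7
```

View pics/w2.png

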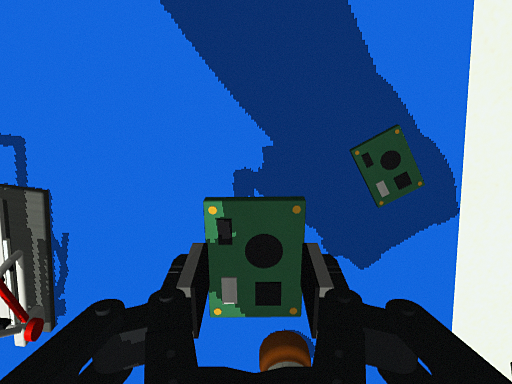

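The board is held square between the pads at (255,257). I measure it in the grip, then carry it over the plate.

```bash
python3 -c "
from h import *
im,P=world('w2');T=bot.read_state()['tcp_pos']
m=np.zeros(P.shape[:2],bool);m[200:315,212:300]=1
q=P[m];q=q[(q[:,2]>120)];c=np.polyfit(q[:,0],q[:,2],1);A=np.c_[q[:,:2]-T[:2],np.ones(len(q))];s=np.linalg.lstsq(A,q[:,2]-T[2],rcond=None)[0]
print('plane rel TCP',s); g=P[197:318,206:304].reshape(-1,3);g=g[g[:,2]>120];print('centre-TCP',cv2.minAreaRect(g[:,:2].astype(np.float32)),T)
"
python3 -m creep '[[[0.076,-0.67,0,0,0,-0.022],[0.076,-0.67,0,0,0,-0.022],[0.076,-0.67,0,0,0,-0.022],[0.076,-0.67,0,0,0,-0.022],[0.076,-0.67,0,0,0,-0.022]]]' 
python3 -m creep '[[[0.072,-0.67,0,0,0,-0.022],[0.072,-0.67,0,0,0,-0.022],[0.072,-0.67,0,0,0,-0.022],[0.072,-0.67,0,0,0,-0.022],[0.072,-0.67,0,0,0,-0.022],[0.072,-0.67,0,0,0,-0.022],[0.072,-0.67,0,0,0,-0.022]]]'
```

```text
plane rel TCP [ 1.20328915e-02 -2.02473565e-03  8.87056044e+00]
centre-TCP ((510.8094482421875, 269.306884765625), (43.989013671875, 61.44741439819336), 82.91629791259766) [510.33350118 268.20900415 147.11899943]
clock: 5.2
tcp_pos: [523.8, 130.7, 141.8]
ee_rot: [-180.0, -0.0, 168.4]
wrist_force: [-0.3, -0.4, 0.1]
opening: 42.2
finger_force: 40.8
clock: 5.78
tcp_pos: [538.2, 0.7, 141.9]
ee_rot: [180.0, -0.0, 164.7]
wrist_force: [0.9, 0.5, -0.6]
opening: 42.4
finger_force: 40.9
```

```bash
python3 -c "
from h import *
T=bot.read_state()['tcp_pos'];grab('wrist','w3')
im,P=world('w3')
g=P[190:325,200:310].reshape(-1,3);g=g[g[:,2]>T[2]-6];A=np.c_[g[:,:2]-T[:2],np.ones(len(g))]
print(T.round(1),np.percentile(g[:,2],[10,50,90])-T[2],np.linalg.lstsq(A,g[:,2]-T[2],rcond=None)[0]);print(cv2.minAreaRect(g[:,:2].astype(np.float32)))
grab('top','t3')
"
```

```text
[538.2   0.7 141.9] [4.59307346 5.50594073 7.30459818] [ 0.02100871 -0.0078546   6.6656719 ]
((537.9501342773438, 1.560394287109375), (48.352378845214844, 61.041534423828125), 74.92816162109375)
```

View pics/w3.png

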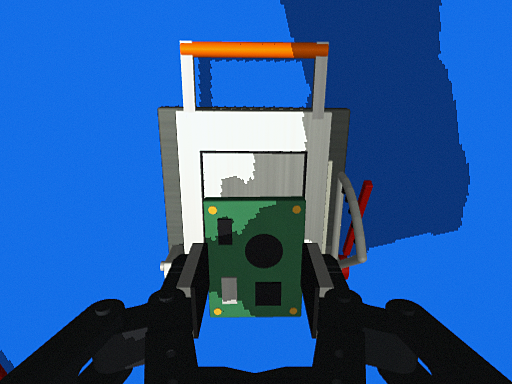

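The board hangs over the plate, aligned with it. The bar's middle is at (254,49) and the marker at (365,190). Lowering, then releasing.

```bash
python3 -m creep '[[[0.008,-0.0085,-0.2,0,0,0],[0.008,-0.0085,-0.35,0,0,0],[0.008,-0.0085,-0.44,0,0,0],[0.008,-0.0085,-0.48,0,0,0],[0.008,-0.0085,-0.495,0,0,0],[0.008,-0.0085,-0.505,0,0,0],[0.008,-0.0085,-0.508,0,0,0],[0.008,-0.0085,-0.508,0,0,0]]]'
python3 -m creep '[[[0,0,0,0,0,0],[0,0,0,0,0,0],[0,0,0,0,0,0],[0,0,0,0,0,0]]]'
python3 - <<'E'
from h import *
im,P=world('w3'); hsv=cv2.cvtColor(im,cv2.COLOR_RGB2HSV).astype(int)
m=(hsv[...,0]>=5)&(hsv[...,0]<20)&(hsv[...,1]>150)&(hsv[...,2]>80);m[100:]=0
q=P[m];q=q[q[:,2]>30];r=cv2.minAreaRect(q[:,:2].astype(np.float32));print('bar',r,np.percentile(q[:,2],90),len(q))
m=np.zeros(m.shape,bool);m[108:150]=1;m&=(P[...,2]>37)&(P[...,2]<41);m[:,:160]=0;m[:,345:]=0
print('plate front',cv2.minAreaRect(P[m][:,:2].astype(np.float32)),np.median(P[m][:,2]))
E
```

```text
clock: 6.55
tcp_pos: [540.7, -2.2, 41.8]
ee_rot: [180.0, 0.1, 164.6]
wrist_force: [0.1, 0.1, 0.4]
opening: 41.9
finger_force: 40.9
clock: 6.88
tcp_pos: [540.1, -2.4, 40.8]
ee_rot: [180.0, 0.0, 164.6]
wrist_force: [-0.7, -0.7, 0.5]
opening: 42.2
finger_force: 40.9
bar ((444.73504638671875, 26.669790267944336), (97.39983367919922, 9.425581932067871), 74.5680160522461) 41.65536986078671 2148
plate front ((495.2586364746094, 12.191009521484375), (110.22599792480469, 29.392719268798828), 74.70063018798828) 39.254474518630474
```

```bash
python3 -m creep '[[[0,0,-0.004,0,0,0],[0,0,-0.004,0,0,0],[0,0,-0.004,0,0,0],[0,0,-0.004,0,0,0]]]'
python3 -m creep '[[[0,0,0,0,0,0],[0,0,0,0,0,0],[0,0,0,0,0,0],[0,0,0,0,0,0],[0,0,0,0,0,0],[0,0,0,0,0,0]]]' 0.4
python3 -m creep '[[[0,0,0.1,0,0,0],[0,0,0.3,0,0,0],[0,0,0.5,0,0,0],[0,0,0.6,0,0,0],[0,0,0.6,0,0,0],[0,0,0.6,0,0,0]]]'
python3 - <<'E'
from h import *
grab('wrist','w4'); im,P=world('w4')
m=(P[...,2]>43)&(P[...,2]<49); n,l,st,c=cv2.connectedComponentsWithStats(m.astype(np.uint8)); 
for i in range(1,n):
    if st[i,4]>800: q=P[l==i];print(st[i],cv2.minAreaRect(q[:,:2].astype(np.float32)),np.median(q[:,2]))
E
```

```text
clock: 7.22
tcp_pos: [540.1, -2.4, 40.0]
ee_rot: [180.0, 0.0, 164.6]
wrist_force: [-0.1, -0.3, 1.6]
opening: 42.0
finger_force: 41.2
clock: 7.72
tcp_pos: [539.8, -2.3, 39.6]
ee_rot: [-180.0, -0.0, 164.6]
wrist_force: [0.1, -0.3, -0.0]
opening: 51.0
finger_force: 0.0
clock: 8.22
tcp_pos: [540.6, -2.4, 161.0]
ee_rot: [180.0, 0.1, 164.6]
wrist_force: [-0.1, 0.6, -0.5]
opening: 51.1
finger_force: 0.0
[ 225  143   58   74 4069] ((539.6536865234375, -1.5292015075683594), (44.03279113769531, 60.277774810791016), 75.4126205444336) 45.42153908042661
[190 242 131  10 980] ((594.6159057617188, -15.989337921142578), (108.783935546875, 7.035682678222656), 74.39171600341797) 47.71944326930715
```

View pics/w4.png

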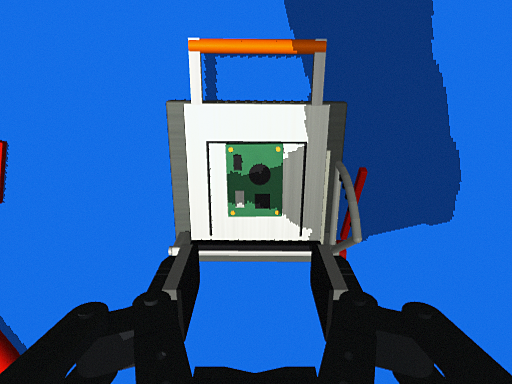

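The board lies flat at the plate centre (x offset about -1 mm, y about -1 mm). Next the gripper turns by 90° and goes above the bar.

```bash
python3 -m creep '[[[-0.24,0.071,0,0,0,-0.25],[-0.24,0.071,0,0,0,-0.25],[-0.24,0.071,0,0,0,-0.25],[-0.24,0.071,0,0,0,-0.25],[-0.24,0.071,0,0,0,-0.25],[-0.24,0.071,0,0,0,-0.25],[-0.24,0.071,0,0,0,-0.25]]]' 0.66
python3 -m creep '[[[-0.24,0.071,-0.3,0,0,-0.25],[-0.24,0.071,-0.3,0,0,-0.25],[-0.24,0.071,-0.3,0,0,-0.25],[-0.24,0.071,-0.3,0,0,-0.25],[-0.24,0.071,-0.3,0,0,-0.25],[-0.24,0.071,-0.3,0,0,-0.25],[-0.24,0.071,-0.3,0,0,-0.25],[-0.24,0.071,-0.3,0,0,-0.25]]]'
python3 - <<'E'
from h import *
s=bot.read_state();print(s['joints'].round(1),s['tcp_pos'].round(1));grab('wrist','w5'); im,P=world('w5')
hsv=cv2.cvtColor(im,cv2.COLOR_RGB2HSV).astype(int)
m=(hsv[...,0]>=5)&(hsv[...,0]<20)&(hsv[...,1]>150)&(hsv[...,2]>60)&(P[...,2]>30)&(P[...,2]<46)
q=P[m];print('bar',cv2.minAreaRect(q[:,:2].astype(np.float32)),np.percentile(q[:,2],90),len(q))
E
```

```text
clock: 8.85
tcp_pos: [491.1, 11.9, 157.9]
ee_rot: [-179.9, -0.1, 119.2]
wrist_force: [0.5, -0.2, -0.6]
opening: 28.7
finger_force: 0.0
clock: 9.52
tcp_pos: [443.0, 26.0, 98.1]
ee_rot: [-179.9, 0.0, 74.5]
wrist_force: [0.1, -0.9, -0.2]
opening: 29.1
finger_force: 0.0
[  3.4 -10.  -19.1  81.1  -0.  108.8] [443.   26.   98.1]
bar ((502.3273010253906, 10.441696166992188), (97.85652923583984, 128.7203369140625), 74.30268859863281) 41.54894147205217 2119
```

View pics/w5.png

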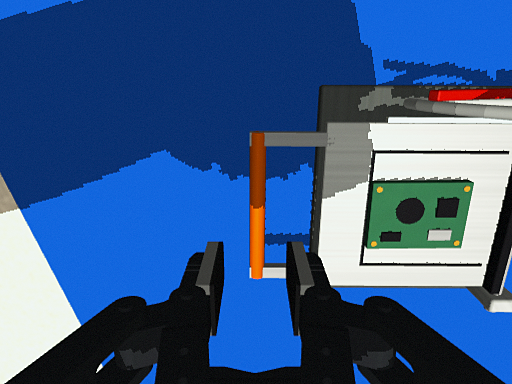

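The bar at column 257 runs midway between the fingers (columns 212 to 297), and the board is undisturbed. Descending and closing.

```bash
python3 -m creep '[[[0.006,0,-0.15,0,0,0],[0.006,0,-0.25,0,0,0],[0.006,0,-0.33,0,0,0],[0.006,0,-0.38,0,0,0],[0.006,0,-0.4,0,0,0],[0.006,0,-0.4,0,0,0],[0.006,0,-0.4,0,0,0]]]'
python3 -m creep '[[[0,0,0,0,0,0],[0,0,0,0,0,0],[0,0,0,0,0,0],[0,0,0,0,0,0],[0,0,0,0,0,0],[0,0,0,0,0,0]]]' 1 30
```

```text
clock: 10.15
tcp_pos: [445.3, 26.0, 20.2]
ee_rot: [180.0, -0.0, 74.6]
wrist_force: [-0.1, 0.2, -0.1]
opening: 28.7
finger_force: 0.0
clock: 10.65
tcp_pos: [444.6, 26.4, 20.7]
ee_rot: [-180.0, -0.0, 74.6]
wrist_force: [-6.4, 1.8, 6.6]
opening: 8.8
finger_force: 29.4
```

```bash
python3 -m creep '[[[0,0,0.0165,0,0,0],[0.0006,-0.0002,0.033,0,0,0],[0.0014,-0.0004,0.0495,0,0,0],[0.0032,-0.0009,0.0742,0,0,0],[0.0057,-0.0016,0.0988,0,0,0],[0.0089,-0.0025,0.1233,0,0,0],[0.0129,-0.0036,0.1477,0,0,0],[0.0158,-0.0044,0.1639,0,0,0]]]'
python3 -c "
t0=.2
from math import *
for t in(.22,.25,.28,.31,.34,.37,.40,.42): c=cos(t0)-cos(t);print(round(.795*c,4),round(-.2204*c,4),round(.825*(sin(t)-sin(t0)),4))"
```

```text
clock: 11.32
tcp_pos: [447.4, 25.5, 52.9]
ee_rot: [-179.9, -0.0, 74.6]
wrist_force: [-5.4, 2.8, -1.6]
opening: 9.1
finger_force: 29.2
0.0033 -0.0009 0.0161
0.0089 -0.0025 0.0402
0.0151 -0.0042 0.0641
0.022 -0.0061 0.0878
0.0297 -0.0082 0.1112
0.038 -0.0105 0.1344
0.0469 -0.013 0.1574
0.0532 -0.0148 0.1725
```

```bash
python3 -m creep '[[[0.0033,-0.0009,0.0161,0,0,0],[0.0089,-0.0025,0.0402,0,0,0],[0.0151,-0.0042,0.0641,0,0,0],[0.022,-0.0061,0.0878,0,0,0],[0.0297,-0.0082,0.1112,0,0,0],[0.038,-0.0105,0.1344,0,0,0],[0.0469,-0.013,0.1574,0,0,0],[0.0532,-0.0148,0.1725,0,0,0]]]'
python3 -m creep '[[[0,0,0,0,0,0],[0,0,0,0,0,0],[0,0,0,0,0,0]]]'
cat > ang.py <<'E'
from h import *
import sys
n=sys.argv[1]; s=bot.read_state(); print(s['tcp_pos'].round(1),s['wrist_force'].round(1))
e=np.deg2rad(-15.4); ex=np.array([np.cos(e),np.sin(e)]); ey=np.array([-ex[1],ex[0]]); h=np.array([540.5,-0.8])+65*ex
for cam in('top','wrist'):
    grab(cam,n+cam[0]); im,P=world(n+cam[0]); hsv=cv2.cvtColor(im,cv2.COLOR_RGB2HSV).astype(int); H,S,V=hsv[...,0],hsv[...,1],hsv[...,2]
    u=-(P[...,:2]-h)@ex; y=(P[...,:2]-h)@ey; z=P[...,2]-36
    red=((H<6)|(H>170))&(S>120)&(V>60)&(u>18)&(u<100)&(y>60)&(y<85)&(z>5)
    pl=(S<90)&(V>60)&(abs(y)<52)&(abs(y)>28)&(u>18)&(u<120)&(z>-20)&(z<110)
    gr=(H>40)&(H<95)&(S>60)&(abs(y)<45)&(u>0)&(u<125)&(z>0)&(z<120)
    for nm,m in(('red',red),('plate',pl),('board',gr)):
        if m.sum()<15: print(cam,nm,m.sum());continue
        a=np.polyfit(u[m],z[m],1); a=np.polyfit(u[m][(r:=abs(np.polyval(a,u[m])-z[m]))<3],z[m][r<3],1) if (abs(np.polyval(a,u[m])-z[m])<3).sum()>10 else a
        print(cam,nm,m.sum(),'angle',np.arctan(a[0]).round(3),'offset',a[1].round(1),'u',np.percentile(u[m],[2,98]).round(1),'y',np.percentile(y[m],[2,98]).round(1),'zmax',z[m].max().round(1))
E
python3 ang.py a1
```

```text
clock: 11.98
tcp_pos: [457.4, 22.7, 87.5]
ee_rot: [-179.8, -0.0, 74.6]
wrist_force: [-10.0, 5.6, 2.3]
opening: 8.7
finger_force: 29.3
clock: 12.23
tcp_pos: [457.3, 22.7, 87.2]
ee_rot: [-179.8, -0.0, 74.6]
wrist_force: [-10.7, 5.5, 2.7]
opening: 9.0
finger_force: 29.4
[457.3  22.7  87.2] [-10.7   5.5   2.7]
top red 0
top plate 0
top board 0
wrist red 1161 angle 0.446 offset 4.2 u [24.6 85.2] y [70.7 75.3] zmax 45.8
wrist plate 10312 angle 0.402 offset 3.8 u [ 20.4 115.6] y [-49.6  51.4] zmax 55.8
wrist board 6022 angle 0.463 offset 5.8 u [ 30.8 118.5] y [-21.4  21.1] zmax 119.9
```

View pics/a1w.png

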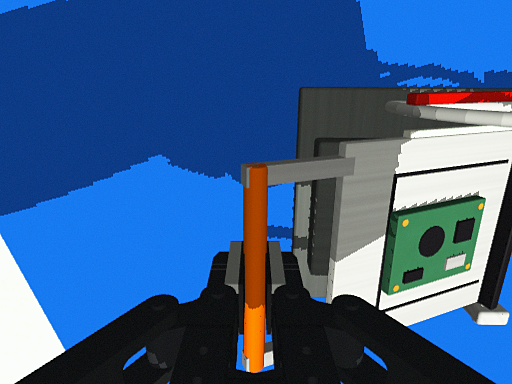

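The plate is up at about 0.40 rad with the board in place, and the red arm (around (460,98)) fits about 0.45. Raising by 0.045 rad and measuring again.

```bash
python3 -m creep '[[[0.005,-0.0014,0.011,0,0,0],[0.01,-0.0028,0.022,0,0,0],[0.0153,-0.0043,0.0335,0,0,0],[0.0153,-0.0043,0.0335,0,0,0],[0.0153,-0.0043,0.0335,0,0,0],[0.0153,-0.0043,0.0335,0,0,0]]]'
python3 ang.py a2
python3 - <<'E'
from h import *
e=np.deg2rad(-15.4); ex=np.array([np.cos(e),np.sin(e)]); ey=np.array([-ex[1],ex[0]]); h=np.array([540.5,-0.8])+65*ex
for n in('a1w','a2w','top1','t3'):
    im,P=world(n); hsv=cv2.cvtColor(im,cv2.COLOR_RGB2HSV).astype(int); H,S,V=[hsv[...,i] for i in range(3)]
    u=-(P[...,:2]-h)@ex; y=(P[...,:2]-h)@ey; z=P[...,2]-36
    red=((H<6)|(H>170))&(S>120)&(V>60)&(u>15)&(u<100)&(y>66)&(y<80)&(z>5)
    up=[(c,np.percentile(z[red&(abs(u-c)<3)],90)) for c in range(20,84,5) if (red&(abs(u-c)<3)).sum()>3]
    a=np.polyfit(*np.array(up).T,1); print(n,red.sum(),'top edge angle',np.arctan(a[0]).round(3),a[1].round(1))
E
```

```text
clock: 12.83
tcp_pos: [460.2, 21.9, 94.0]
ee_rot: [-179.8, -0.0, 74.7]
wrist_force: [-12.3, 5.4, 4.1]
opening: 8.6
finger_force: 29.6
[460.2  21.9  94. ] [-12.3   5.4   4.1]
top red 0
top plate 0
top board 0
wrist red 1154 angle 0.445 offset 4.2 u [19.9 85.1] y [70.7 75.3] zmax 45.6
wrist plate 9718 angle 0.442 offset 4.1 u [ 20.4 115.8] y [-49.8  51.4] zmax 62.1
wrist board 5554 angle 0.49 offset 7.1 u [ 29.4 115.9] y [-21.5  21.1] zmax 119.9
a1w 1161 top edge angle 0.456 4.9
a2w 1169 top edge angle 0.452 5.2
top1 29 top edge angle 0.593 -9.0
t3 22 top edge angle 0.531 -1.7
```

```bash
python3 - <<'E'
from h import *
e=np.deg2rad(-15.4); ex=np.array([np.cos(e),np.sin(e)]); ey=np.array([-ex[1],ex[0]]); h=np.array([540.5,-0.8])+65*ex
im,P=world('a2w'); t=.445
u=-(P[...,:2]-h)@ex; y=(P[...,:2]-h)@ey; z=P[...,2]-36
s=u*np.cos(t)+z*np.sin(t); w=-u*np.sin(t)+z*np.cos(t)
m=(w>6.5)&(w<12)&(s>15)&(s<110)&(abs(y)<50); n,l,st,c=cv2.connectedComponentsWithStats(m.astype(np.uint8))
for i in range(1,n):
    if st[i,4]>500: q=l==i; print(st[i],'x in plate',65-cv2.minAreaRect(np.c_[s[q],y[q]].astype(np.float32))[0][0],cv2.minAreaRect(np.c_[s[q],y[q]].astype(np.float32)),'h',np.median(w[q])-3)
s=bot.read_state();print(s['clock'],s['qd'].round(2),s['finger_force'])
E
```

```text
[ 380  193   96   99 6197] x in plate -0.917755126953125 ((65.91775512695312, -0.8816986083984375), (44.978755950927734, 61.71418380737305), 89.71944427490234) h 6.569564145968506
12.9333 [-0.02  0.03 -0.05  0.09  0.04  0.03] 29.581858813762665
```

View pics/a2w.png

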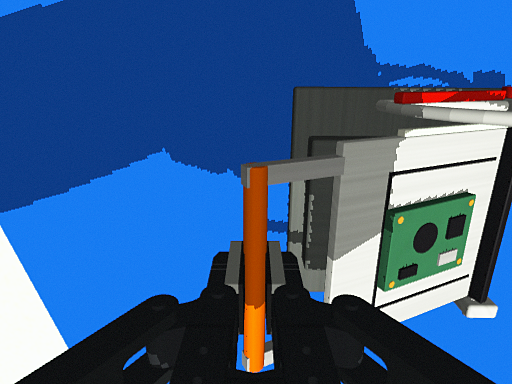

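The board lies flat at the plate centre (425,240) without slipping. The bar is held at (256,270), and the plate (0.442 rad) matches the red arm (about 0.45 rad). After a short settle I hand it in.

```bash
python3 -m creep '[[[0.002,-0.0006,0.004,0,0,0],[0.002,-0.0006,0.004,0,0,0],[0.002,-0.0006,0.004,0,0,0],[0.002,-0.0006,0.004,0,0,0],[0.002,-0.0006,0.004,0,0,0],[0.002,-0.0006,0.004,0,0,0],[0.002,-0.0006,0.004,0,0,0],[0.002,-0.0006,0.004,0,0,0]]]'
python3 -m creep '[[[0,0,0,0,0,0],[0,0,0,0,0,0],[0,0,0,0,0,0],[0,0,0,0,0,0]]]'
python3 -c "from station import bot;print(bot.job_done())"
```

```text
clock: 13.6
tcp_pos: [460.5, 21.8, 94.7]
ee_rot: [-179.8, -0.0, 74.7]
wrist_force: [-11.8, 6.3, 4.5]
opening: 8.4
finger_force: 29.6
clock: 13.93
tcp_pos: [460.5, 21.8, 94.7]
ee_rot: [-179.8, -0.0, 74.7]
wrist_force: [-12.8, 5.5, 4.4]
opening: 8.6
finger_force: 29.6
the job is handed in; nothing more can be done
None
```

I handed the job in at about 14 s, with the gripper still holding the plate at about 0.45 rad, level with the red marker by my measurement, and the green board flat at the plate's centre; the hand-in gave no verdict.

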